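# Clock a mower flywheel in its V-cradle and lock it

## Robot

A 6-joint arm with a two-finger parallel gripper is mounted at the origin on the work surface. World frame = base frame: x ahead of the robot, y to its left, z up, the work surface at z = 0. Lengths are in m, angles in rad, forces in N, time in s.
With the tool pointing down it reaches from about 0.25 to 0.8 m from the base axis. Payload 3.9 kg.
Tool frame: the origin (TCP) lies at the very end of the fingers, on their centre line; the grasp point (between the pads) lies 19 mm behind it (tcp_to_grasp is the distance from the TCP to the grasp point, in m); y points along the fingers, x is the direction in which the jaws open and shut, and the axes are right-handed (so a half turn about y gives the same grasp; the last joint's range is limited). The gripper opens to 85 mm and grips with 20 to 120 N. Pads are 22 mm wide; open, the fingers measure 114 mm over their backs; the gripper's body (76 mm by 85 mm) begins 54 mm behind the grasp point. The pads swing forward as they close: fully open they stand 13 mm farther back than shut.
Start: joints at [-1.239, 0.26, -0.138, 1.173, 0, 1.571], TCP at [0.171, -0.496, 0.209] pointing down, gripper open.
Joint ranges: [-2.78, 2.78], [-0.83, 1.72], [-1.28, 1.37], [-1.9, 2.12], [-1.57, 1.48], [-3.14, 3.14]. Speed limits (rad/s): [2.57, 2.57, 3.14, 3.14, 3.14, 3.14].

## Interface

Orientations are given as a unit quaternion [w, x, y, z].
In Python, from cell import state, snapshot, camera_info, hand_in, boxes_of, silhouettes, mark_of, tcp_to_grasp gives the robot as it stands. The module is installed in compiled form; this text tells all that it offers.
- The arm moves only by the tool send_rows, never from a script. Its argument "targets" is one flat list of numbers, 7 for each row, row after row: the finger opening in mm, from 0 to 85.4, then the shift along the tool's x, y, z in mm, then the turn, a rotation vector about the tool's x, y, z in rad. In form: [jaw, dx, dy, dz, wx, wy, wz, jaw, dx, dy, dz, wx, wy, wz, ...]. A call has 1 to 12 rows; each row shifts and turns the commanded pose from where the row before left it, along the tool's axes as they then stand; what a row does not reach is not made up. A row lasts 1/10 s, in which the tool goes at most 50 mm and 8.59 degrees, less where a joint would pass 70% of its speed; a pose out of reach is approached as far as the arm can. A call is refused whole if a number of a shift passes 50 or a number of a turn 0.15, either way. A call with a gripper value outside its range is refused whole. The fingers move at their own pace and stop on an object; the grip force is fixed at half the most. Time passes only in rows, so rows that do not move let the fingers close. It gives the time, the measured TCP pose, the force and the opening at its end, in the units of the state.
- state(): the state, without advancing time (a new reading comes with each control period).
- snapshot(name): name is "scene" or "side" or "wrist"; returns the picture (420x560x3 uint8, red, green, blue); there is no depth.
- camera_info(name): a dict with "fx", "fy", "cx", "cy" (pixels), "R" (3x3) and "t" (3): a world point X has camera coordinates R X + t; the wrist camera has in their place "tool_from_camera" (4x4, takes a point from camera to tool coordinates, whose origin is the TCP and whose axes are the tool frame's). Camera axes: x right, y down, z forward; pixel columns grow to the right and rows downward; lengths in m; the calibration is good to about 2 mm. A picture is of the moment at which its call begins: read the wrist's pose just before it. camera_info takes no time and is no camera call.
- hand_in(): hands the job in, once; it reports no verdict.
Trained networks look in the newest picture that a camera, given by its name, has taken for a name from the list of things; names that differ only in an ending like _2 or _b are one class to them, and where a whole thing is asked for, a point or a joint stands for the part that bears it (a point fixed in the world has none). Each returns a list of dicts, best first, with "score" (0 to 1); they miss things now and then, are a little off and sometimes report something else, mostly with a low value. They report only what shows in the picture. A call takes as long as a camera call.
- boxes_of(camera, thing): "position" ([x, y, z] in m, in world coordinates, good to about 4 mm: the middle of the surface that is visible of it).
- silhouettes(camera, thing): "pixels" (420x560 bool, what is visible of it).
- mark_of(camera, thing): "position" ([x, y, z] in m, in world coordinates, good to about 4 mm: a listed point, or the origin of a listed thing).
The state is a dict: "time_s": time; "q": joint angles; "qd": joint speeds; "tau": joint torques, N m; "tcp_pos": TCP position; "ee_rot": TCP orientation; "wrist_force": force on the tool from outside, world axes, zero at the start; "wrist_torque": the same for the moment, N m; "gripper_width": finger opening in m.
Only numpy, scipy, OpenCV 4.12 (cv2) and the standard library are available. Lean on these libraries where they do the work, as an engineer would, in place of code of your own. Each camera call takes 0.05 s, during which the arm holds its last target.

## Task

The mower flywheel stands on edge in the V-cradle: roll it round in the groove until you feel it drop onto its flat, with the yellow flat lying flush on the orange side of the V, and let it settle there. Then slide the lock bar by its red knob fully home over the top of the flywheel. Leave the loose tools, bottles and jar on the bench where they are.

Things in the scene. Friction and masses are not known exactly. Their poses are not given: they have to be found in the camera images.
- disc_centre (a point): Centre of the flywheel: aluminium disc 120 mm across, 24 mm thick, about 0.75 kg, on edge in a V-groove; its y axis is the disc's level axis. A dark hub, 34 mm across, stands 6 mm out of each face. Centre 115 mm above the bench while on its round rim; seated on the flat it is 5.7 mm lower and 5.7 mm nearer the orange side. The rim can be pinched across its faces from above and carried round in arcs.
- flat_mid (a point): Middle of the yellow flat cut in the disc's rim (60 mm long, 8 mm deep, full width), 52 mm from disc_centre; a red line on each face points to it. At the start it stands 50 to 145 degrees from its seat, turned up over the orange side or past the top, so the short way is to turn the disc's top towards the orange side.
- disc: The same disc, origin at its centre: how it behaves. The V walls are slippery (friction 0.07), so little force turns it. On its round rim it stays where it is left; let go within some 10 degrees of the seat it drops onto the flat by itself. It is captive: it rolls, and shifts up, down or across by 12 mm, but cannot be lifted out, slid along the groove or tipped over.
- seat (a point): Where the flat's middle lies when seated: on the orange wall, mid-width, 72 mm above the bench, 60 mm up the slope from the V's bottom. Axes are the cradle's: z up; y along the groove and the disc's axis, the way the lock bar closes; x level across the groove, from the orange wall (-x side) to the black wall (+x side).
- cradle: The V-cradle, fixed to the bench; origin on the bench below the V's bottom, axes as at seat. The V's bottom is 30 mm up. Both walls (orange at -x, black at +x) rise at 45 degrees, 100 mm long, tops 101 mm above the bench, 40 mm wide along y. Base plate 210 x 90 mm, 12 mm thick, with an 80 mm wide tail to y = -280 mm. Low steel cheeks beside the disc reach 62 mm up.
- lock_knob (a point): Centre of the upright red knob (24 mm across, 45 mm tall, foot 186 mm and centre 208 mm above the bench) on the lock bar: steel, 24 mm wide, 14 mm thick, reaching 135 mm ahead (+y) of the knob and 45 mm behind. It slides level along y on a grey pillar on the disc's -y side, between two 8 mm guide rails as high as the bar's top.
- lockbar (a joint): Travel of the lock bar in m: 0 fully back (start 0 to 0.015), 0.105 fully home at its stop, its end then 8 mm past the disc's far face. Friction about 2 N; stays where it is left. Its underside is 172 mm up: the disc on its round rim (top 175 mm) blocks it, the disc dropped onto its flat (top 169 mm) lets it pass.
- wrench_mid (a point): Bystander, loose: steel open wrench, 180 mm, lying flat; its middle
- hammer_mid (a point): Bystander, loose: hammer with wooden handle, 260 mm, lying flat; its middle
- screwdriver_mid (a point): Bystander, loose: red-handled screwdriver, 200 mm, lying flat; its middle
- oil_bottle_mid (a point): Bystander, loose: green oil bottle, 66 mm across, 190 mm tall, standing; its middle
- spray_can_mid (a point): Bystander, loose: blue spray can, 60 mm across, 160 mm tall, standing; its middle
- screw_jar_mid (a point): Bystander, loose: amber jar of screws, 72 mm across, 90 mm tall, standing; its middle

How it is judged:
By the outcome, as a careful person would: the job done as asked, in the order asked, and still so for the second after the job is handed in, with the robot touching nothing.
It also fails if it takes over 54 s, if anything falls off the work surface, if the arm or the gripper's body presses on something with over 40 N, if the wrist force passes 120 N, or if a joint passes its speed limit or range.

## Working session

There is one attempt and no reset: what is moved stays moved. The work goes in short steps, Python scripts to look and compute and a tool call to move; the robot and the scene stay as the last step left them, time stands still between calls to the robot, and variables do not carry over. Pictures are saved under pics/ and viewed, and the job is handed in when it is done.

Besides the shell and the picture viewer there is one more tool, called as name(argument=value, ...) on one line, values as JSON. send_rows: Moves the arm, as the interface text tells. Its arguments: {"type":"object","properties":{"targets":{"type":"array"}},"required":["targets"]}

```bash
mkdir -p pics
python3 - <<'E'
from cell import *
import cv2,numpy as np
s=state();print({k:np.round(v,3) for k,v in s.items()})
print(tcp_to_grasp if not callable(tcp_to_grasp) else tcp_to_grasp())
for c in ["scene","side"]:
    im=snapshot(c);cv2.imwrite(f"pics/{c}0.png",im[:,:,::-1])
    for t in ["disc_centre","flat_mid","seat","cradle","lock_knob"]:
        for d in mark_of(c,t)[:2]: print(c,t,np.round(d["position"],3),round(d["score"],2))
print(camera_info("scene"),camera_info("side"))
E
```

```text
{'time_s': np.float64(0.0), 'q': array([-1.239,  0.261, -0.139,  1.173, -0.   ,  1.571]), 'qd': array([ 0.001,  0.002, -0.001, -0.   , -0.001,  0.001]), 'tau': array([ 1.0000e-03, -4.0568e+01,  2.5392e+01,  1.9000e-02, -0.0000e+00,
        0.0000e+00]), 'tcp_pos': array([ 0.171, -0.496,  0.208]), 'ee_rot': array([ 0.576, -0.575,  0.411, -0.41 ]), 'wrist_force': array([ 0.393,  0.449, -0.167]), 'wrist_torque': array([-0.008, -0.04 , -0.006]), 'gripper_width': np.float64(0.085)}
0.0187
scene disc_centre [ 0.545 -0.144  0.116] 0.74
scene flat_mid [ 0.592 -0.133  0.128] 0.95
scene flat_mid [0.674 0.343 0.05 ] 0.59
scene seat [ 0.585 -0.132  0.074] 0.6
scene cradle [ 0.545 -0.141  0.   ] 0.56
scene lock_knob [0.504 0.068 0.212] 0.77
side disc_centre [ 0.548 -0.147  0.114] 0.7
side disc_centre [ 0.691 -0.313  0.081] 0.66
side flat_mid [ 0.595 -0.133  0.118] 0.8
side cradle [ 0.54  -0.144 -0.001] 0.73
side cradle [0.52  0.298 0.015] 0.28
side lock_knob [0.509 0.064 0.207] 0.91
{'fx': 430.48726204149114, 'fy': 430.48726204149114, 'cx': 281.5832102994512, 'cy': 213.59661321180064, 'R': array([[ 0.77804871,  0.62808323, -0.01231465],
       [ 0.42934771, -0.5459674 , -0.71943043],
       [-0.45858559,  0.55446465, -0.69445533]]), 't': array([-0.42742767, -0.09338741,  1.71130545])} {'fx': 520.3957258637398, 'fy': 520.3957258637398, 'cx': 280.0917580391923, 'cy': 203.39016806864282, 'R': array([[-0.97422777, -0.2253497 ,  0.00988763],
       [-0.16808355,  0.69602692, -0.69806479],
       [ 0.15042663, -0.68173605, -0.71596633]]), 't': array([0.51578282, 0.17611957, 1.32880949])}
```

View pics/scene0.png

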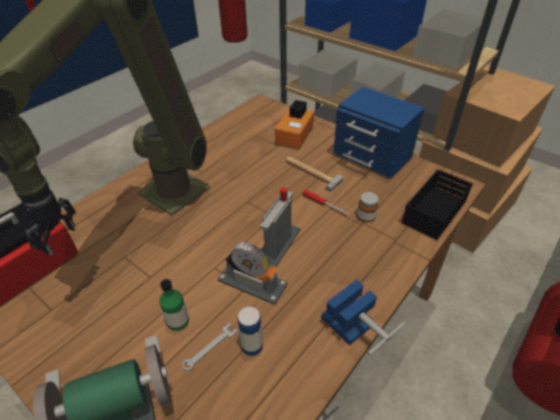

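View pics/side0.png

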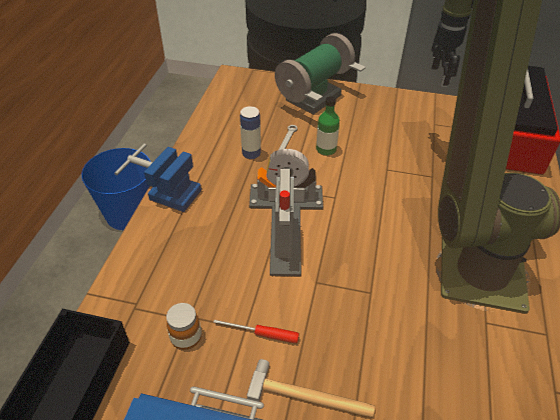

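```bash
cat > h.py <<'E'
from cell import *
import numpy as np,cv2
from scipy.spatial.transform import Rotation as Ro
def pose():
    s=state();q=s["ee_rot"];return np.array(s["tcp_pos"]),Ro.from_quat([q[1],q[2],q[3],q[0]]),s
cy=np.array([.504,.068])-0;
D=np.array([0.546,-0.145,0.115]);K=np.array([.5065,.066,.208])
def frame(D=D,K=K):
    y=(D-K);y[2]=0;y/=np.linalg.norm(y);z=np.array([0,0,1.]);x=np.cross(y,z);return x,y,z
def target_R(y,tool_y,sgn):  # tool x = sgn*cradle y
    X=sgn*y;Y=tool_y;return Ro.from_matrix(np.c_[X,Y,np.cross(X,Y)])
def plan(p,R,pt,Rt,n):
    # constant-per-row: same world line; print rows
    w=(R.inv()*Rt).as_rotvec()/n
    out=[]
    for i in range(n):
        d=R.inv().apply((pt-p)/(n-i))*1000
        out.append(np.r_[d,w]);p=p+R.apply(d)/1000;R=R*Ro.from_rotvec(w)
    return np.array(out)
E
python3 - <<'E'
from h import *
p,R,s=pose();print(np.round(R.as_matrix(),3))
x,y,z=frame();print(x,y)
for sg in (1,-1):
    Rt=target_R(y,np.array([0,0,-1.]),sg);print(sg,(R.inv()*Rt).as_rotvec())
for t in ["oil_bottle_mid","spray_can_mid"]: 
    for d in mark_of("scene",t)[:1]: print(t,d["position"])
sg=1
E
```

```text
[[ 0.326 -0.     0.945]
 [-0.945 -0.     0.326]
 [ 0.    -1.    -0.   ]]
[-0.98292488 -0.18400726  0.        ] [ 0.18400726 -0.98292488  0.        ]
1 [1.16354657e-05 1.46728874e-01 8.63970493e-06]
-1 [ 1.29606309e-05 -2.99486378e+00 -1.74546443e-05]
spray_can_mid [0.6906, -0.3165, 0.0809]
```

send_rows(targets=[85,0,-40,0,0,0.074,0,85,0,-40,0,0,0.073,0,85,0,-40,0,0,0,0,85,-25,0,39,0,0,0,85,-25,0,39,0,0,0,85,-25,0,39,0,0,0,85,-25,0,39,0,0,0,85,-25,0,39,0,0,0])

```text
time_s: 1.5
tcp_pos: [0.3408, -0.3363, 0.3287]
ee_rot: [-0.544, 0.544, -0.452, 0.452]
wrist_force: [0.4, -0.8, 0.0]
gripper_width: 0.0848
```

send_rows(targets=[85,-25,0,39,0,0,0,85,-25,0,39,0,0,0,85,-25,0,39,0,0,0,85,-25,0,39,0,0,0,85,-25,0,39,0,0,0,85,-25,0,39,0,0,0,85,0,0,0,0,0,0,85,0,0,0,0,0,0,85,0,0,0,0,0,0])

```text
time_s: 2.4
tcp_pos: [0.5415, -0.1478, 0.3286]
ee_rot: [-0.544, 0.544, -0.452, 0.452]
wrist_force: [-0.3, -0.1, 0.8]
gripper_width: 0.0848
```

Run:
```python
from h import *
p,R,s=pose();print(s["time_s"],p,s["q"],np.round(R.as_matrix(),3))
im=snapshot("wrist");cv2.imwrite("pics/w1.png",im[:,:,::-1])
for t in ["disc_centre","flat_mid","seat","cradle","lock_knob"]:
  for d in mark_of("wrist",t)[:1]: print(t,np.round(d["position"],4),d["score"])
snapshot("side");
for t in ["disc_centre","flat_mid","seat","cradle","lock_knob"]:
  for d in mark_of("side",t)[:1]: print(t,np.round(d["position"],4),d["score"])
print(camera_info("wrist"))
```

```text
2.4 [ 0.54147376 -0.14779357  0.32857294] [-2.66162439e-01  3.08758896e-01  2.40388138e-01  1.50287587e+00
 -4.80814782e-04  2.69129822e+00] [[ 0.183 -0.001  0.983]
 [-0.983 -0.     0.183]
 [ 0.    -1.    -0.001]]
disc_centre [ 0.5471 -0.1425  0.1123] 0.82
flat_mid [ 0.5946 -0.1348  0.124 ] 0.97
seat [ 0.5855 -0.1332  0.0735] 0.65
cradle [ 5.457e-01 -1.434e-01  4.000e-04] 0.7
lock_knob [0.5042 0.0642 0.2088] 0.96
disc_centre [ 0.5454 -0.1446  0.1095] 0.88
flat_mid [ 0.5947 -0.1341  0.1188] 0.56
seat [ 0.5895 -0.1339  0.0756] 0.75
cradle [ 5.412e-01 -1.446e-01 -3.000e-04] 0.83
lock_knob [0.5064 0.066  0.2086] 0.66
{'fx': 352.14140628109584, 'fy': 352.14140628109584, 'cx': 273.0645532767146, 'cy': 207.71741866985474, 'tool_from_camera': array([[ 9.99999886e-01,  4.62385444e-04,  1.23021204e-04,
         5.90641154e-04],
       [ 1.77334328e-05, -2.92753232e-01,  9.56188028e-01,
        -1.65585080e-01],
       [ 4.78142281e-04, -9.56187916e-01, -2.92753206e-01,
         7.44427665e-02],
       [ 0.00000000e+00,  0.00000000e+00,  0.00000000e+00,
         1.00000000e+00]])}
```

View pics/w1.png

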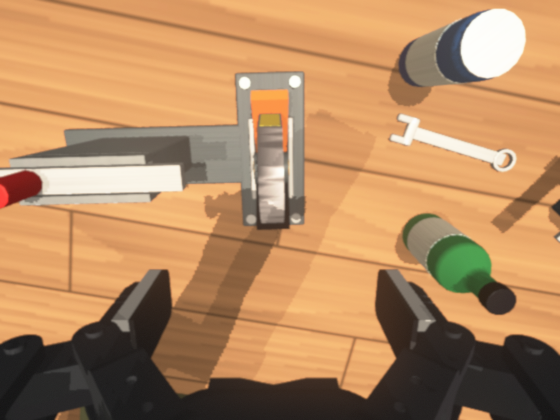

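send_rows(targets=[60,-0.7,43,-13,0,-0.022,0,60,-0.7,43,-13,0,0,0,60,-0.7,43,-13,0,0,0,60,0,0,0,0.118,0,0,60,0,0,0,0.118,0,0,60,0,0,0,0.118,0,0,60,0,0,0,0.118,0,0,60,0,0,0,0,0,0,60,0,0,0,0,0,0])

```text
time_s: 3.9
tcp_pos: [0.5031, -0.1532, 0.1997]
ee_rot: [0.661, -0.406, 0.33, -0.538]
wrist_force: [1.1, -0.7, 0.5]
gripper_width: 0.0595
```

Run:
```python
from h import *
p,R,s=pose();print(s["time_s"],p,s["q"],np.round(R.as_matrix(),3))
im=snapshot("wrist");cv2.imwrite("pics/w2.png",im[:,:,::-1])
for t in ["disc_centre","flat_mid","seat","cradle"]:
  for d in mark_of("wrist",t)[:1]: print(t,np.round(d["position"],4),d["score"], R.inv().apply(np.array(d["position"])-p))
```

```text
3.9 [ 0.50306802 -0.15317533  0.19971855] [-4.85247700e-01 -1.02817030e-03 -5.99231311e-01  5.98941264e-01
  2.93082464e-01  2.50639832e+00] [[ 0.204  0.444  0.873]
 [-0.979  0.093  0.182]
 [ 0.    -0.891  0.453]]
```

View pics/w2.png

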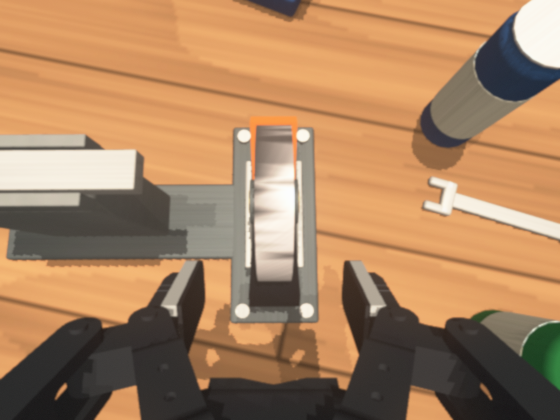

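send_rows(targets=[60,0,22,0,0,0,0,60,0,22,0,0,0,0,60,0,22,0,0,0,0,60,0,0,0,0,0,0,60,0,0,0,0,0,0,18,0,0,0,0,0,0,18,0,0,0,0,0,0,18,0,0,0,0,0,0,18,0,0,0,0,0,0,18,0,0,0,0,0,0])

```text
time_s: 5.15
tcp_pos: [0.5334, -0.1473, 0.1421]
ee_rot: [0.662, -0.405, 0.328, -0.538]
wrist_force: [-3.7, -0.4, 6.9]
gripper_width: 0.0219
```

Run:
```python
from h import *
p,R,s=pose();print(s["time_s"],p,s["gripper_width"],s["wrist_force"],R.apply([0,.029,0])+p, R.apply([1,0,0])@s["wrist_force"])
im=snapshot("wrist");cv2.imwrite("pics/w3.png",im[:,:,::-1])
```

```text
5.15 [ 0.53344897 -0.1473044   0.14209151] 0.021928925873236707 [-3.67956801 -0.3786178   6.89748652] [ 0.54640955 -0.14463121  0.11628691] -0.3728940812878902
```

View pics/w3.png

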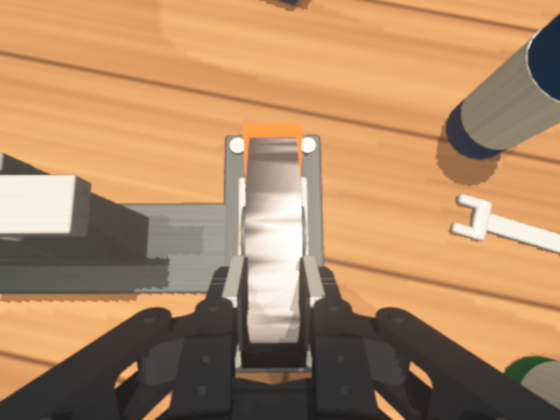

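send_rows(targets=[18,0,0.1,2.9,-0.1,0,0,18,0,0.1,2.9,-0.1,0,0,18,0,0.1,2.9,-0.1,0,0,18,0,0.1,2.9,-0.1,0,0,18,0,0,0,0,0,0])

```text
time_s: 5.7
tcp_pos: [0.5463, -0.1445, 0.1434]
ee_rot: [0.568, -0.53, 0.429, -0.461]
wrist_force: [-1.9, -1.7, 0.6]
gripper_width: 0.0219
```

Run:
```python
from h import *
p,R,s=pose();print(s["time_s"],p,s["gripper_width"],s["wrist_force"],R.apply([0,.029,0])+p, s["q"],np.round(R.as_matrix(),3))
im=snapshot("side");cv2.imwrite("pics/s3.png",cv2.resize(im[100:240,200:400,::-1],None,fx=4,fy=4))
for d in mark_of("side","flat_mid")[:2]: print(d)
im=snapshot("wrist");cv2.imwrite("pics/w4.png",im[:,:,::-1])
for d in mark_of("wrist","flat_mid")[:2]: print(d)
```

```text
5.7 [ 0.54629187 -0.14446302  0.14337732] 0.021854444519349384 [-1.85833138 -1.71288251  0.57762969] [ 0.54830271 -0.14405415  0.11445001] [-0.27833079  0.3148789  -0.23819421  0.95485147  0.03261317  2.65571589] [[ 0.207  0.069  0.976]
 [-0.978  0.014  0.207]
 [ 0.001 -0.997  0.071]]
{'position': [0.594, -0.1341, 0.0997], 'score': 0.61}
{'position': [0.5456, -0.144, 0.1134], 'score': 0.58}
```

View pics/s3.png

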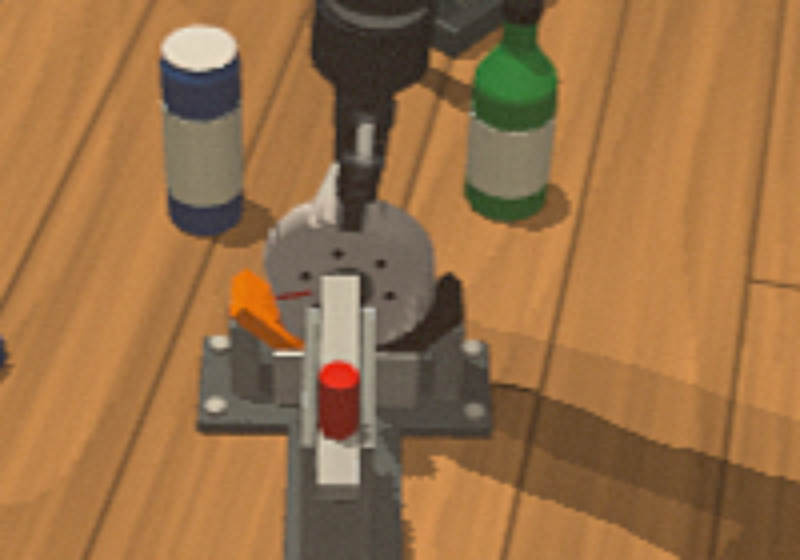

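View pics/w4.png

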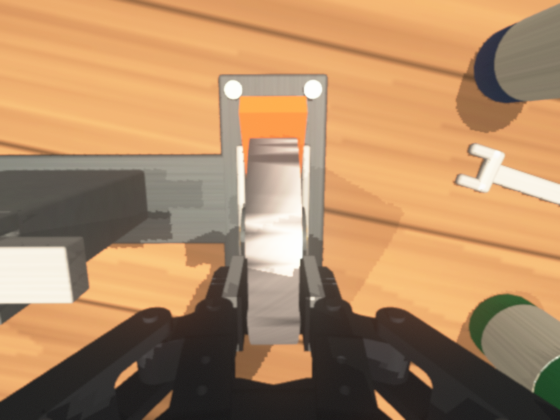

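```bash
cat >> h.py <<'E'
def proj(c,X):
    i=camera_info(c);v=i["R"]@X+i["t"];return np.array([i["fx"]*v[0]/v[2]+i["cx"],i["fy"]*v[1]/v[2]+i["cy"]])
E
python3 - <<'E'
from h import *
C=np.array([.5465,-.1443,.115]);y=np.array([.207,-.978,0]);x=np.cross(y,[0,0,1.])
for a in range(-60,20,5):
    u=-x*np.cos(np.radians(a))+np.array([0,0,1])*np.sin(np.radians(a))
    f=lambda r:((proj("side",C-.012*y+r*u))-[200,100])*4
    A,B=f(.025),f(.05);print(a,np.round(A),np.round(B),round((B-A)[1]/(B-A)[0],3))
E
```

```text
-60 [326. 308.] [308. 330.] -1.228
-55 [324. 306.] [303. 328.] -1.014
-50 [321. 305.] [298. 325.] -0.847
-45 [319. 303.] [293. 321.] -0.71
-40 [317. 301.] [289. 318.] -0.594
-35 [315. 300.] [285. 314.] -0.494
-30 [313. 298.] [282. 310.] -0.405
-25 [312. 295.] [279. 306.] -0.324
-20 [310. 293.] [276. 302.] -0.249
-15 [310. 291.] [274. 297.] -0.178
-10 [309. 289.] [273. 293.] -0.111
-5 [308. 286.] [272. 288.] -0.045
0 [308. 284.] [272. 283.] 0.02
5 [309. 282.] [272. 278.] 0.085
10 [309. 279.] [273. 274.] 0.151
15 [310. 277.] [274. 269.] 0.22
```

send_rows(targets=[18,0,0.2,3.0,-0.1,0,0,18,0,0.4,3.3,-0.1,0,0,18,0,0.9,3.6,-0.1,0,0,18,0,1.1,3.8,-0.1,0,0,18,0,1.1,3.8,-0.1,0,0,18,0,0,0,0,0,0,18,0,0,0,0,0,0])

```text
time_s: 6.6
tcp_pos: [0.5596, -0.1415, 0.1359]
ee_rot: [-0.42, 0.653, -0.531, 0.341]
wrist_force: [-0.4, -1.9, -7.6]
gripper_width: 0.0217
```

Run:
```python
from h import *
p,R,s=pose();print(s["time_s"],p,s["gripper_width"],s["wrist_force"],R.apply([0,.029,0])+p, s["q"],np.round(R.as_matrix(),3))
im=snapshot("side");cv2.imwrite("pics/s4.png",cv2.resize(im[100:240,200:400,::-1],None,fx=4,fy=4))
for d in mark_of("side","flat_mid")[:2]: print(d)
```

```text
6.6 [ 0.55957856 -0.1414651   0.13590454] 0.021726637569101433 [-0.38612047 -1.86596045 -7.56267999] [ 0.5477736  -0.14390866  0.10952895] [-0.15957715  0.72123677  0.3462756   1.59953683 -0.14841804  2.80605353] [[ 0.205 -0.407  0.89 ]
 [-0.979 -0.084  0.187]
 [-0.001 -0.91  -0.416]]
{'position': [0.5877, -0.1352, 0.0747], 'score': 0.6}
```

View pics/s4.png

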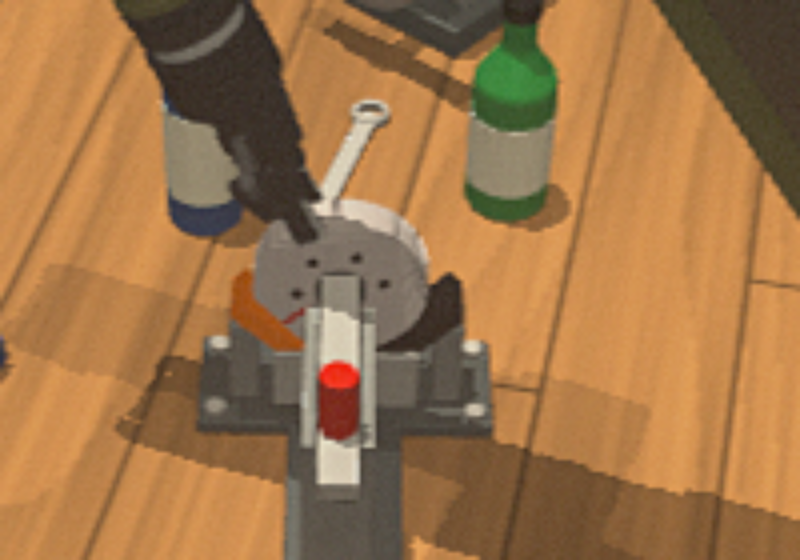

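send_rows(targets=[60,0,0,0,0,0,0,60,0,0,0,0,0,0,60,0,0,0,0,0,0,60,0,0,0,0,0,0,60,0,0,0,0,0,0,60,0,-30,0,0,0,0,60,0,-40,0,0,0,0,60,0,-40,0,0,0,0,60,0,-40,0,0,0,0,60,0,0,0,0,0,0,60,0,0,0,0,0,0])

```text
time_s: 7.8
tcp_pos: [0.6183, -0.128, 0.2706]
ee_rot: [-0.421, 0.652, -0.529, 0.343]
wrist_force: [0.2, 0.6, -0.2]
gripper_width: 0.0596
```

Run:
```python
from h import *
p,R,s=pose();print(s["time_s"],p,s["gripper_width"],s["wrist_force"], s["q"])
im=snapshot("side");cv2.imwrite("pics/s5.png",cv2.resize(im[100:240,200:400,::-1],None,fx=4,fy=4))
for t in ["disc_centre","flat_mid","lock_knob"]:
 for d in mark_of("side",t)[:2]: print(t,d)
im=snapshot("wrist");cv2.imwrite("pics/w5.png",im[:,:,::-1])
for t in ["disc_centre","flat_mid","lock_knob"]:
 for d in mark_of("wrist",t)[:2]: print(t,d)
```

```text
7.8 [ 0.61831567 -0.12803816  0.27056378] 0.05958055106856827 [ 0.18808291  0.59949611 -0.18897149] [-0.12949509  0.87570057  1.0146089   2.11035309 -0.13773364  2.83271279]
disc_centre {'position': [0.5538, -0.144, 0.1075], 'score': 0.77}
flat_mid {'position': [0.5859, -0.135, 0.0682], 'score': 0.92}
flat_mid {'position': [0.5831, -0.1329, 0.0724], 'score': 0.45}
lock_knob {'position': [0.5081, 0.0668, 0.2099], 'score': 0.68}
```

View pics/s5.png

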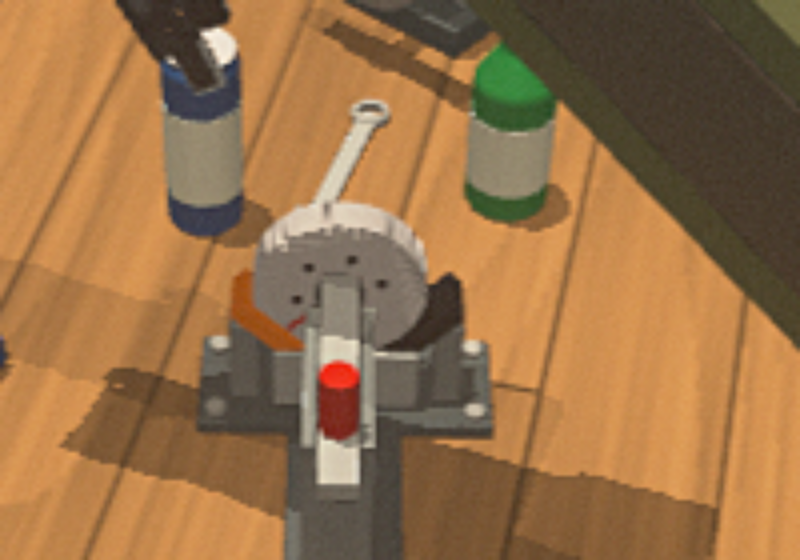

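View pics/w5.png

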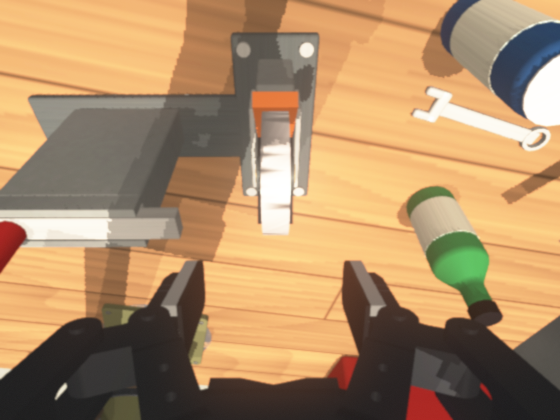

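send_rows(targets=[60,0,-8,0,0.107,0,0,60,0,-8,0,0.107,0,0,60,0,-8,0,0.107,0,0,60,0,-8,0,0.107,0,0,60,-40,-5,-22,0,0,0,60,-40,-5,-22,0,0,0,60,-40,-5,-22,0,0,0,60,0,0,0,0,0,0,60,0,0,0,0,0,0])

```text
time_s: 9.1
tcp_pos: [0.5353, -0.0221, 0.3165]
ee_rot: [0.55, -0.549, 0.444, -0.447]
wrist_force: [0.5, -0.3, 0.4]
gripper_width: 0.0597
```

Run:
```python
from h import *
p,R,s=pose();print(s["time_s"],p,s["q"],np.round(R.as_matrix(),3))
im=snapshot("wrist");cv2.imwrite("pics/w6.png",im[:,:,::-1])
for t in ["disc_centre","flat_mid","lock_knob"]:
 for d in mark_of("wrist",t)[:2]: print(t,d,R.inv().apply(np.array(d["position"])-p))
```

```text
9.1 [ 0.53529254 -0.02214503  0.31646483] [-4.07863593e-02  2.55100181e-01  1.33939836e-01  1.44481269e+00
 -8.74205662e-04  2.89187808e+00] [[ 0.207  0.005  0.978]
 [-0.978 -0.001  0.207]
 [ 0.002 -1.     0.004]]
disc_centre {'position': [0.553, -0.1416, 0.1079], 'score': 0.68} [ 0.12010454  0.20877486 -0.00838388]
flat_mid {'position': [0.5861, -0.135, 0.0727], 'score': 0.68} [0.12044139 0.24412571 0.025208  ]
lock_knob {'position': [0.5044, 0.066, 0.2116], 'score': 0.7} [-0.09284923  0.10462146 -0.01240555]
```

View pics/w6.png

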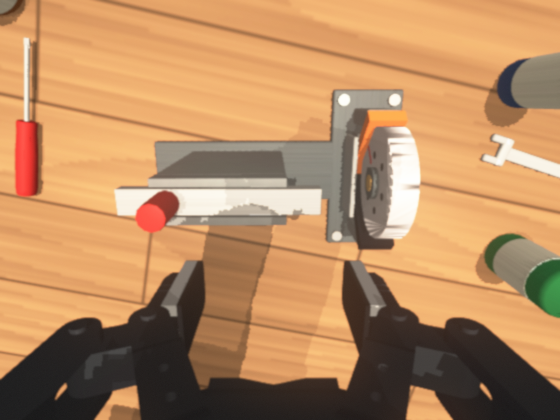

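```bash
cat >> h.py <<'E'
def ray(u,v,z,p,R):
    i=camera_info("wrist");T=np.array(i["tool_from_camera"])
    d=R.apply(T[:3,:3]@np.array([(u-i["cx"])/i["fx"],(v-i["cy"])/i["fy"],1]));o=p+R.apply(T[:3,3])
    return o+d*(z-o[2])/d[2]
E
python3 - <<'E'
from h import *
p,R,s=pose()
for (u,v,z) in [(152,216,.231),(137,216,.231),(167,216,.231),(117,203,.186),(320,201,.186),(220,189,.186),(220,214,.186)]:
    X=ray(u,v,z,p,R);print(u,v,np.round(X,4),np.round(R.inv().apply(X-p)*1000,1))
E
```

```text
152 216 [0.5104 0.0626 0.231 ] [-89.8  84.   -8.5]
137 216 [0.5081 0.0736 0.231 ] [-101.    84.    -8.5]
167 216 [0.5127 0.0517 0.231 ] [-78.6  84.1  -8.5]
117 203 [0.4982 0.1066 0.186 ] [-135.3  129.   -11.5]
320 201 [ 0.5362 -0.0661  0.186 ] [ 41.5 129.2  -9.7]
220 189 [0.529  0.0208 0.186 ] [-45.1 129.1   1. ]
220 214 [0.5067 0.0171 0.186 ] [-46.1 129.1 -21.6]
```

send_rows(targets=[60,-30,0,-4,0,0,0,60,-30,0,-4,0,0,0,60,-31,0,-3,0,0,0,60,0,10,0,0,0,0,60,0,37,0,0,0,0,60,0,37,0,0,0,0,60,0,37,0,0,0,0,60,0,0,0,0,0,0,60,0,0,0,0,0,0])

```text
time_s: 10.2
tcp_pos: [0.5072, 0.0632, 0.1943]
ee_rot: [0.549, -0.549, 0.445, -0.447]
wrist_force: [-0.1, -0.1, 0.2]
gripper_width: 0.0599
```

Run:
```python
from h import *
p,R,s=pose();print(s["time_s"],p,s["wrist_force"])
im=snapshot("wrist");cv2.imwrite("pics/w7.png",im[:,:,::-1])
```

```text
10.2 [0.50715683 0.06321889 0.19428583] [-0.14997605 -0.09438289  0.17124645]
```

View pics/w7.png

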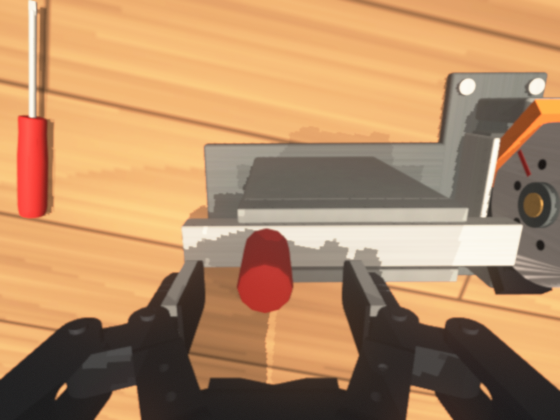

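send_rows(targets=[15,0,0,0,0,0,0,15,0,0,0,0,0,0,15,0,0,0,0,0,0,15,0,0,0,0,0,0,15,0,0,0,0,0,0,15,0,0,0,0,0,0])

```text
time_s: 10.85
tcp_pos: [0.5086, 0.0646, 0.1968]
ee_rot: [0.551, -0.547, 0.443, -0.448]
wrist_force: [0.1, 0.6, 5.1]
gripper_width: 0.0213
```

send_rows(targets=[15,10,0,0,0,0,0,15,10,0,0,0,0,0,15,10,0,0,0,0,0,15,10,0,0,0,0,0,15,10,0,0,0,0,0,15,0,0,0,0,0,0])

```text
time_s: 11.45
tcp_pos: [0.5194, 0.0142, 0.1968]
ee_rot: [0.55, -0.547, 0.443, -0.448]
wrist_force: [0.3, -2.1, 4.3]
gripper_width: 0.0212
```

send_rows(targets=[15,10,0,0,0,0,0,15,10,0,0,0,0,0,15,10,0,0,0,0,0,15,6,0,0,0,0,0,15,0,0,0,0,0,0])

```text
time_s: 11.95
tcp_pos: [0.5269, -0.0209, 0.1968]
ee_rot: [0.551, -0.547, 0.443, -0.448]
wrist_force: [0.8, -1.0, 5.1]
gripper_width: 0.0209
```

send_rows(targets=[15,3,0,0,0,0,0,15,3,0,0,0,0,0,15,0,0,0,0,0,0])

```text
time_s: 12.25
tcp_pos: [0.528, -0.026, 0.1968]
ee_rot: [0.551, -0.547, 0.443, -0.448]
wrist_force: [1.6, 1.4, 5.0]
gripper_width: 0.0211
```

send_rows(targets=[15,2,0,0,0,0,0,15,0,0,0,0,0,0])

```text
time_s: 12.45
tcp_pos: [0.5284, -0.0277, 0.1968]
ee_rot: [0.551, -0.547, 0.443, -0.448]
wrist_force: [0.1, 1.6, 5.1]
gripper_width: 0.021
```

send_rows(targets=[15,2,0,0,0,0,0,15,0,0,0,0,0,0])

```text
time_s: 12.65
tcp_pos: [0.5288, -0.0296, 0.1968]
ee_rot: [0.551, -0.547, 0.443, -0.448]
wrist_force: [0.9, 2.0, 5.3]
gripper_width: 0.0211
```

send_rows(targets=[15,2,0,0,0,0,0,15,0,0,0,0,0,0])

```text
time_s: 12.85
tcp_pos: [0.529, -0.0306, 0.1967]
ee_rot: [0.552, -0.547, 0.444, -0.447]
wrist_force: [0.2, 3.6, 6.1]
gripper_width: 0.0214
```

send_rows(targets=[15,2,0,0,0,0,0,15,0,0,0,0,0,0])

```text
time_s: 13.05
tcp_pos: [0.529, -0.0306, 0.1967]
ee_rot: [0.553, -0.546, 0.444, -0.446]
wrist_force: [-1.3, 9.6, 6.0]
gripper_width: 0.0211
```

send_rows(targets=[15,3,0,0,0,0,0,15,0,0,0,0,0,0])

```text
time_s: 13.25
tcp_pos: [0.529, -0.0307, 0.1967]
ee_rot: [0.555, -0.545, 0.446, -0.444]
wrist_force: [-1.7, 16.8, 7.7]
gripper_width: 0.021
```

Run:
```python
from h import *
p,R,s=pose();print(s["time_s"],p,s["wrist_force"])
im=snapshot("wrist");cv2.imwrite("pics/w8.png",im[:,:,::-1])
im=snapshot("side");cv2.imwrite("pics/s8.png",cv2.resize(im[100:240,200:400,::-1],None,fx=4,fy=4))
```

```text
13.25 [ 0.52899233 -0.0306582   0.19673173] [-1.71783306 16.77418231  7.67974431]
```

View pics/w8.png

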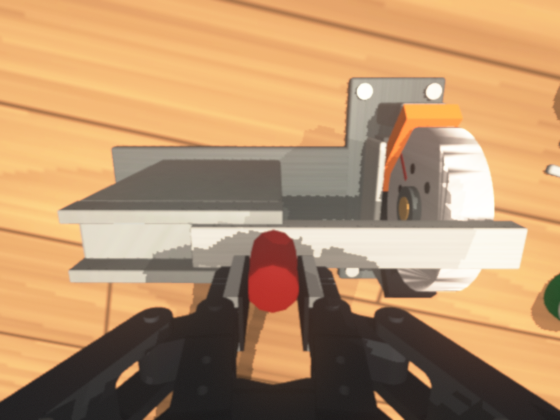

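View pics/s8.png

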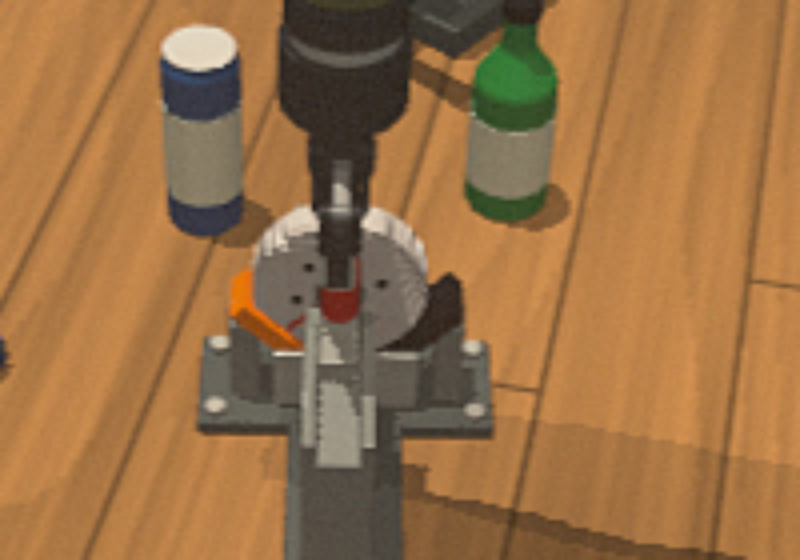

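send_rows(targets=[60,0,0,0,0,0,0,60,0,0,0,0,0,0,60,0,0,0,0,0,0,60,0,0,0,0,0,0,60,0,-15,0,0,0,0,60,0,-30,0,0,0,0,60,0,-40,0,0,0,0,60,0,-40,0,0,0,0,60,-20,-10,-20,0,0,0,60,-20,0,-20,0,0,0,60,0,0,0,0,0,0,60,0,0,0,0,0,0])

```text
time_s: 14.55
tcp_pos: [0.4804, -0.0059, 0.3298]
ee_rot: [0.55, -0.548, 0.444, -0.447]
wrist_force: [0.1, -0.5, -1.0]
gripper_width: 0.06
```

Run:
```python
from h import *
p,R,s=pose();print(s["time_s"],p,s["wrist_force"])
im=snapshot("wrist");cv2.imwrite("pics/w9.png",im[:,:,::-1])
for t in ["disc_centre","flat_mid","lock_knob"]:
 for d in mark_of("wrist",t)[:1]: print(t,d)
im=snapshot("side");cv2.imwrite("pics/s9.png",cv2.resize(im[100:240,200:400,::-1],None,fx=4,fy=4))
for t in ["disc_centre","flat_mid","lock_knob"]:
 for d in mark_of("side",t)[:1]: print(t,d)
```

```text
14.55 [ 0.48043249 -0.00593001  0.32982502] [ 0.10890524 -0.48029319 -0.97931901]
disc_centre {'position': [0.5527, -0.1415, 0.11], 'score': 0.83}
flat_mid {'position': [0.5177, 0.301, 0.011], 'score': 0.66}
lock_knob {'position': [0.5237, -0.0314, 0.208], 'score': 0.71}
disc_centre {'position': [0.5184, 0.2984, 0.0119], 'score': 0.59}
lock_knob {'position': [0.5297, -0.0328, 0.2097], 'score': 0.63}
```

View pics/w9.png

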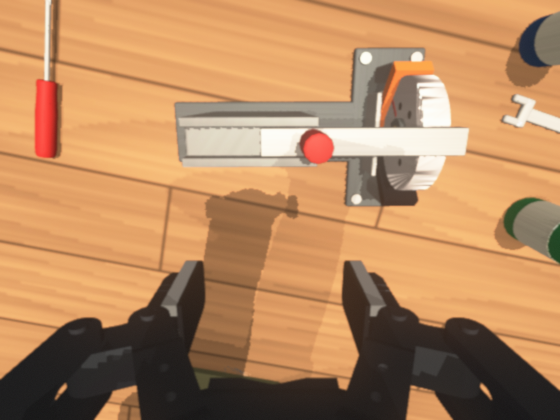

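View pics/s9.png

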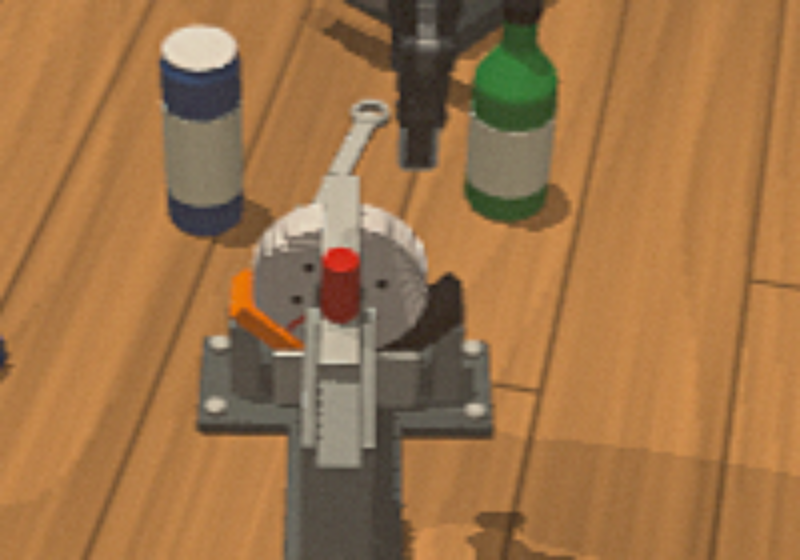

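Run:
```python
from h import *
p,R,s=pose();C=np.array([.5465,-.1443,.115])
print(R.inv().apply(ray(467,141,.186,p,R)-C)*1000)
print(hand_in())
```

```text
[ 20.2171136  -70.96045613   5.10935114]
the job is handed in; nothing more can be done
None
```

I turned the flywheel onto its flat, slid the lock bar home, and handed the job in at about 15 s of the 54 s allowed.

- **Flywheel:** I pinched the rim and turned its top about 52° towards the orange side, then let it drop. In the side view the red line matches the seated angle. Four of the five later position readings put the disc centre and flat within about 4 mm of the seated position. The fifth put the flat at (0.518, 0.301), nowhere near the cradle.
- **Lock bar:** I gripped the red knob and pushed until the bar stopped. The push force then rose to about 17 N with no further movement.
- **Bar position:** After release the bar end measured 20 mm past the disc's centre plane, which is the expected 8 mm past the far face. It passed over the disc without being blocked.
- **Final state:** The gripper was open and clear of everything. The bottle, spray can, wrench and screwdriver looked unmoved in the last pictures. I did not re-check the hammer and jar, but the arm never went near them.
- **Checks that disagreed:** In the last side view, the network put the disc centre at (0.518, 0.298), also away from the cradle. I took this and the stray flat reading as false detections, because the pictures showed the disc seated.

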